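# Make up a lidded dip basket and a seasoning tray

### The arm

A 6-joint arm with a two-finger parallel gripper is mounted at the origin on the work surface. World frame = base frame: x ahead of the robot, y to its left, z up, the work surface at z = 0. Lengths are in m, angles in degrees, forces in N, time in s.
With the tool pointing down it reaches from about 0.4 to 0.825 m from the base axis. Payload 7 kg.
Tool frame: the origin (TCP) lies between the finger pads; the fingertips stand 14 mm ahead of it and the grasp point (between the pads) lies 5 mm behind it; z points along the fingers, y is the line along which they close (so a half turn about z gives the same grasp; the last joint's range is limited). The gripper opens to 88 mm and grips with 3 to 60 N. Pads are 19 mm wide; open, the fingers measure 130 mm over their backs; the gripper's body (78 mm by 193 mm) begins 47 mm behind the grasp point.
Start: joints at [-57.462, 20.546, 0.682, 0, -70.136, -16.507], TCP at [0.186, -0.649, 0.241] pointing down, gripper open.
Joint ranges: [-176.03, 176.03], [-82.01, 121.73], [-58.28, 71.71], [-173.87, 95.51], [-174.79, -0.11], [-173.66, 173.66]. Speed limits (degrees/s): [136.94, 136.94, 172.46, 180, 180, 180].

### API

Orientations are given as [roll, pitch, yaw] about the fixed x, y, z axes, in that order (R = Rz(yaw) Ry(pitch) Rx(roll)).
In Python, from plant import status, cams, job gives the robot as it stands. The module is installed in compiled form; this text tells all that it offers.
- The arm moves only by the tool step_arm, never from a script. Its arguments are lists of equal length, an entry for each row: "xyz": the shift along the tool's x, y, z each as a share of 20 cm, from -1 to 1, a list of three; "yaw": the turn about the tool's z as a share of 360 degrees, from -1 to 1; "claw": the closure, from -1 (fully open) to 1 (shut). A call has 1 to 20 rows; each row is the pose to reach, as a shift and turn from the pose commanded when the call began, along the tool's axes at that moment, turning the shorter way round; what a row does not reach only later rows make up. A row lasts 1/12 s, in which the tool goes at most 41.7 mm and 7.16 degrees, less where a joint would pass 70% of its speed; a pose out of reach is approached as far as the arm can. A call with a number of a shift or a turn outside -1 to 1 is refused whole. A call with a gripper value outside its range is refused whole. The fingers move at their own pace and stop on an object; "grip_force" is the grip in N (left out, the last holds). Time passes only in rows, so rows that repeat a pose let the fingers close. It gives the time, the measured TCP pose, the force, the opening and the grip force at its end, in the units of the state.
- status.get_state(): the state, without advancing time (a new reading comes with each control period).
- cams.capture(name): name is "scene" or "top" or "wrist"; returns (picture, depth): 384x512x3 uint8, blue, green, red; 384x512 float32, m along the optical axis (not along the pixel's ray), 0 where there is no reading.
- cams.calibration(name): a dict with "mtx" (3x3 intrinsics, pixels), "camera_from_world" (4x4, takes a point from world to camera coordinates); the wrist camera has in their place "T_tool_cam" (4x4, takes a point from camera to tool coordinates, whose origin is the TCP and whose axes are the flange's). Camera axes: x right, y down, z forward; pixel columns grow to the right and rows downward; lengths in m; the calibration is good to about 2 mm. A picture is of the moment at which its call begins: read the wrist's pose just before it. calibration takes no time and is no camera call.
- job.close_job(): hands the job in; it is judged then, once.
The state is a dict: "time_s": time; "joints": joint angles; "qd": joint speeds; "joint_torque": joint torques, N m; "tcp_pos": TCP position; "eef_rot": TCP orientation; "contact_force": force on the tool from outside, world axes, zero at the start; "moment": the same for the moment, N m; "gripper_width": finger opening in m; "gripper_force": force on a finger pad.
Only numpy, scipy, OpenCV 4.12 (cv2) and the standard library are available. Lean on these libraries where they do the work, as an engineer would, in place of code of your own. Each camera call takes 0.05 s, during which the arm holds its last target. There are 200 camera calls.

### The job

Make up two table sets from the things on the shelf top. The bamboo basket gets the squat spice jar and the small white sauce dish, standing upright side by side on its floor, and is then closed with its lid, seated squarely. The steel tray gets the tall spice jar standing upright in the narrow compartment and the green spring clip lying flat in the wide one; leave the wooden grinder and the steel egg cup where they stand.

Things in the scene. Friction and masses are not known exactly. Their poses are not given: they have to be found in the camera images.
- tall_jar_mid (a point): Tall amber glass spice jar with a black screw-top, upright, 44 mm diameter, 90 mm high, 0.16 kg; the point is at its centre, 45 mm above its underside; z is up.
- squat_jar_mid (a point): Squat amber glass spice jar with a black screw-top, upright, 54 mm diameter, 48 mm high, 0.10 kg; the point is at its centre, 24 mm above its underside; z is up.
- dish_mid (a point): Small straight-sided white ceramic sauce dish, open at the top, 60 mm diameter over the rim, 26 mm high, wall 4 mm, 0.09 kg; the point is on its axis, 13 mm above its underside; z is up.
- clip_mid (a point): Green plastic clothes-hanger clip with a steel spring, lying on its side, 78 mm long along its x, 16 mm high. Towards the jaws (+x) its arms run parallel, 24 mm over both across y; the finger ends (-x) splay to 36 mm. Point: at the spring, half-way up (8 mm); within 12 mm of it along x the sides are flat and parallel: grip it here across y.
- lid_grip (a point): Round bamboo lid of the basket, 180 mm diameter, lying right way up, 0.2 kg. Under a 10 mm plate is a plug 8 mm deep, 156 mm diameter, that fits in the basket with 6 mm play all round; on top a solid bar handle 70 mm long (x), 14 mm wide (y), 26 mm high. Point: centre of the handle, 31 mm above the lid's underside, 13 mm above the plate; 93 mm above the basket's underside once seated.
- basket: Open round bamboo basket, loose, 0.45 kg, 180 mm outer and 168 mm inner diameter, 70 mm high, floor 8 mm thick; origin at the centre of its underside, z up.
- tray: Open steel tray, loose, 0.6 kg, 140 mm along its x, 190 mm along its y, 40 mm high, walls and floor 3 mm thick. A wall across at y = +25 mm, as high as the rim, divides it: the narrow compartment (65 mm in y, 134 mm in x) is centred at y = +59 mm, the wide one (115 mm by 134 mm) at y = -34 mm. Origin at the centre of its underside, z up.
- grinder_mid (a point): Dark turned-wood pepper grinder, a waisted shape with a knob top, 50 mm diameter, 85 mm high: a bystander. The point is on its axis, 42 mm up.
- egg_cup_mid (a point): Steel egg cup on a foot, 48 mm diameter, 60 mm high: a bystander. The point is on its axis, 30 mm up.
Mind the look-alikes: they are no part of the job. Leave any black or purple look-alike of the basket alone.

How it is judged (in metres and radians):
On the way, in this order (a step that is already met when the one before it is completed fails the run):
1. the squat jar and the sauce dish stand in the basket (horizontal distance between squat_jar_mid and basket below 0.065 m and z of squat_jar_mid in the frame of basket between 0.026 and 0.038 m and angle between each of squat_jar_mid, dish_mid's own z axis and vertical below 0.15 rad and horizontal distance between dish_mid and basket below 0.058 m and z of dish_mid in the frame of basket between 0.016 and 0.027 m), for 0.2 s.
2. the lid is seated on the filled basket (all of step 1 and horizontal distance between lid_grip and basket below 0.01 m and z of lid_grip in the frame of basket between 0.088 and 0.097 m and angle between lid_grip's own z axis and vertical below 0.05 rad), for 0.2 s.
At the end, for the whole second after the job is handed in: Squat jar (within 65 mm of the axis) and dish (58 mm) stand upright on the basket floor; lid seated level, centred within 10 mm; tall jar upright on the narrow compartment's floor, clip flat on the wide one's; basket and tray level; all at rest (all of step 2 and y of tall_jar_mid in the frame of tray between 0.035 and 0.083 m and x of tall_jar_mid in the frame of tray between -0.052 and 0.052 m and z of tall_jar_mid in the frame of tray between 0.042 and 0.054 m and angle between tall_jar_mid's own z axis and vertical below 0.15 rad and y of clip_mid in the frame of tray between -0.088 and 0.02 m and x of clip_mid in the frame of tray between -0.065 and 0.065 m and z of clip_mid in the frame of tray between 0.004 and 0.018 m and angle between the z axis of clip_mid and the z axis of tray, either way round below 0.25 rad and linear speed of each of tall_jar, squat_jar, dish, clip, lid, basket, tray below 0.02 m/s and angle between each of basket, tray's own z axis and vertical below 0.05 rad); the robot touches nothing.
It fails at once if the grinder was moved by more than 30 mm or tipped (distance of grinder_mid from where it was at the start of the episode above 0.03 m or angle between grinder_mid's own z axis and vertical above 0.5 rad).
It fails at once if the egg cup was moved by more than 30 mm or tipped (distance of egg_cup_mid from where it was at the start of the episode above 0.03 m or angle between egg_cup_mid's own z axis and vertical above 0.5 rad).
It also fails if it takes over 144 s, if anything falls off the work surface, if the arm or the gripper's body presses on something with over 40 N, if the wrist force passes 120 N, or if a joint passes its speed limit or range.

## Working session

There is one attempt and no reset: what is moved stays moved. The work goes in short steps, Python scripts to look and compute and a tool call to move; the robot and the scene stay as the last step left them, time stands still between calls to the robot, and variables do not carry over. Pictures are saved under pics/ and viewed, at most 14 in all, crops included, and the job is handed in when it is done.

Besides the shell and the picture viewer there is one more tool, called after "Call:" by a JSON object that holds its "api" and its "payload". step_arm: Moves the arm, as the interface text tells. Shift numbers are shares of 20 cm and turn numbers shares of 360 degrees, none past 1 either way. Its arguments: {"type":"object","properties":{"xyz":{"type":"array"},"yaw":{"type":"array"},"claw":{"type":"array"},"grip_force":{"type":"number"}},"required":["xyz","yaw","claw"]}

```bash
mkdir -p pics; python3 - <<'E'
from plant import status,cams,job
import cv2,numpy as np
s=status.get_state();print(s)
for n in("scene","top"):
    p,d=cams.capture(n);cv2.imwrite(f"pics/{n}0.png",p);np.save(f"{n}0.npy",d);c=cams.calibration(n)
    print(n,{k:np.round(v,4).tolist() for k,v in c.items()})
print(cams.calibration("wrist"))
E
```

```text
{'time_s': 0.0, 'joints': array([-5.74620757e+01,  2.05916876e+01,  6.34993154e-01, -1.97310503e-02,
       -7.01361938e+01, -1.65068319e+01]), 'qd': array([-0.01745261, -0.05340814, -0.10138318,  0.04464171,  0.01244107,
        0.0270736 ]), 'joint_torque': array([-6.23352043e-04, -5.82719493e+01,  2.93066007e+01,  6.99758694e+00,
        6.94809831e-03, -1.70301364e-04]), 'tcp_pos': array([ 0.18625645, -0.64831811,  0.23963031]), 'eef_rot': array([ 1.79905669e+02, -8.61076243e-03, -1.63975620e+02]), 'contact_force': array([-0.48250419, -0.6790537 ,  0.40451781]), 'moment': array([-0.03222222,  0.00851942,  0.01669847]), 'gripper_force': 0.0, 'gripper_width': 0.08770814040283074}
scene {'mtx': [[438.2042, 0.0, 252.4902], [0.0, 438.2042, 197.2087], [0.0, 0.0, 1.0]], 'camera_from_world': [[-0.779, 0.627, 0.0041, 0.2813], [0.3632, 0.4566, -0.8122, -0.1462], [-0.5111, -0.6312, -0.5834, 1.7469], [0.0, 0.0, 0.0, 1.0]]}
top {'mtx': [[370.1356, 0.0, 254.8957], [0.0, 370.1356, 188.8885], [0.0, 0.0, 1.0]], 'camera_from_world': [[0.0104, -0.9997, 0.0215, 0.0572], [-0.9992, -0.0113, -0.0383, 0.4325], [0.0385, -0.0211, -0.999, 1.1937], [0.0, 0.0, 0.0, 1.0]]}
{'mtx': array([[335.62247947,   0.        , 255.44142705],
       [  0.        , 335.62247947, 196.26659367],
       [  0.        ,   0.        ,   1.        ]]), 'T_tool_cam': array([[-7.14004785e-04, -9.65780475e-01, -2.59359914e-01,
         6.91066572e-02],
       [ 9.99999636e-01, -8.10627659e-04,  2.65591699e-04,
        -1.30449925e-03],
       [-4.66747598e-04, -2.59359630e-01,  9.65780702e-01,
        -1.42590607e-01],
       [ 0.00000000e+00,  0.00000000e+00,  0.00000000e+00,
         1.00000000e+00]])}
```

View pics/top0.png

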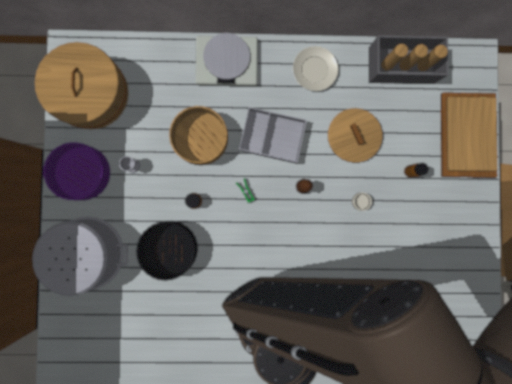

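View pics/scene0.png

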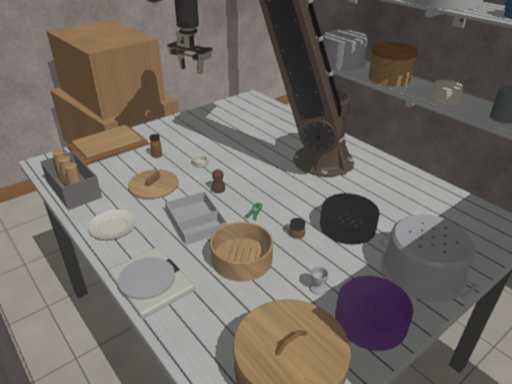

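The top view shows: basket (199,135), tray (275,135), its lid with a bar handle (355,135), squat jar (194,201), tall jar (416,171), white dish (363,201), clip (247,190), grinder (304,186), egg cup (129,165).
Possible mix-ups: for the basket, the black one (167,250), the purple one (76,171) and the big lidded bamboo pot (80,85); for the dish, the white plate (316,70); for the tall jar, the bottles in the caddy (400-440,52); for the lid, the cutting board (468,135). By description I choose the natural-bamboo open basket, the small dish and the small round lid.

```bash
cat > h.py <<'E'
from plant import status,cams,job
import cv2,numpy as np
from scipy.spatial.transform import Rotation as R
def toolT(s):
    T=np.eye(4);T[:3,:3]=R.from_euler('xyz',s['eef_rot'],degrees=True).as_matrix();T[:3,3]=s['tcp_pos'];return T
def shot(n,save=None):
    s=status.get_state();p,d=cams.capture(n);c=cams.calibration(n)
    W=toolT(s)@c['T_tool_cam'] if n=="wrist" else np.linalg.inv(c['camera_from_world'])
    if save:cv2.imwrite(f"pics/{save}.png",p)
    return p,d,c['mtx'],W
def cloud(d,K,W):
    v,u=np.indices(d.shape);P=np.stack([(u-K[0,2])/K[0,0]*d,(v-K[1,2])/K[1,1]*d,d],-1)@W[:3,:3].T+W[:3,3]
    P[d==0]=np.nan;return P
def ray(uv,K,W,z):
    r=W[:3,:3]@np.array([(uv[0]-K[0,2])/K[0,0],(uv[1]-K[1,2])/K[1,1],1]);o=W[:3,3];return o+r*(z-o[2])/r[2]
def step(x,y,z,yaw=None):
    "shift shares & yaw share to bring TCP to world x,y,z; yaw= wanted world direction (deg) of tool x"
    s=status.get_state();T=toolT(s);d=T[:3,:3].T@(np.array([x,y,z])-T[:3,3])/.2
    t=None
    if yaw is not None:
        cur=np.degrees(np.arctan2(T[1,0],T[0,0]));t=-((yaw-cur+90)%180-90)
        t=t/360
    return np.round(d,3),t
E
python3 - <<'E'
from h import *
p,d,K,W=shot("top")
P=cloud(d,K,W);z=P[...,2]
print("table z",np.nanmedian(z[260:280,200:220]))
for n,(u0,v0,u1,v1) in dict(basket=(165,100,232,170),tray=(236,103,314,168),lid=(322,102,390,168),squat=(180,190,206,212),dish=(348,190,378,214),clip=(230,174,262,208),tall=(398,158,434,184),grinder=(292,174,318,196),egg=(116,152,142,178)).items():
    q=P[v0:v1,u0:u1].reshape(-1,3);m=q[:,2]>.008;q=q[m];mx=np.nanpercentile(q[:,2],97)
    t=q[q[:,2]>mx-.008]
    r=cv2.minAreaRect((t[:,:2]*1000).astype(np.float32));ra=cv2.minAreaRect((q[:,:2]*1000).astype(np.float32))
    print(n,"top z%.3f"%mx,"rect mm",np.round(r[0]),np.round(r[1]),round(r[2],1),"all",np.round(ra[0]),np.round(ra[1]),round(ra[2],1))
cv2.imwrite("pics/crop1.png",cv2.resize(p[95:220,110:440],None,fx=2.4,fy=2.4,interpolation=2))
E
```

```text
table z 0.00010143095091352805
basket top z0.072 rect mm [599. 242.] [178. 176.] 0.8 all [597. 242.] [178. 177.] 46.1
tray top z0.043 rect mm [607.   9.] [191. 141.] 78.2 all [607.   9.] [191. 141.] 78.2
lid top z0.042 rect mm [ 613. -261.] [70. 16.] 25.1 all [ 613. -260.] [179. 176.] 89.9
squat top z0.052 rect mm [393. 260.] [44. 47.] 0.4 all [394. 258.] [49. 50.] 45.5
dish top z0.029 rect mm [ 396. -281.] [58. 57.] 44.6 all [ 396. -280.] [58. 58.] 87.6
clip top z0.020 rect mm [426.  95.] [76. 33.] 27.3 all [426.  95.] [76. 33.] 27.3
tall top z0.093 rect mm [ 497. -446.] [39. 37.] 26.0 all [ 498. -444.] [41. 41.] 57.2
grinder top z0.086 rect mm [445. -93.] [28. 29.] 54.4 all [444. -91.] [49. 42.] 1.6
egg top z0.062 rect mm [506. 462.] [45. 46.] 5.2 all [506. 462.] [45. 46.] 5.2
```

View pics/crop1.png

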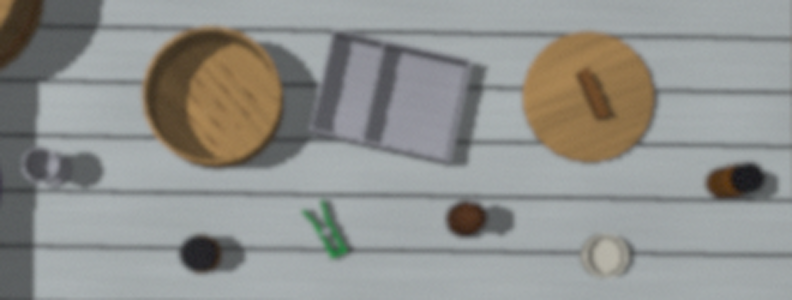

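The crop shows amber jars, dish, bamboo lid with handle, and the tray with its narrow compartment on the left (crop column 365). The sizes match the description. First I go for the dish at (0.396,-0.281).

Call:
{"api": "step_arm", "payload": {"xyz": [[-0.76,0.74,0.1],[-0.76,0.74,0.1],[-0.76,0.74,0.1],[-0.76,0.74,0.1],[-0.76,0.74,0.1],[-0.76,0.74,0.1],[-0.76,0.74,0.1]], "yaw": [0.044,0.044,0.044,0.044,0.044,0.044,0.044], "claw": [-1,-1,-1,-1,-1,-1,-1], "grip_force": 20}}

```text
time_s: 0.73
tcp_pos: [0.2928, -0.4623, 0.2207]
eef_rot: [180.0, 0.0, -179.6]
contact_force: [-0.0, 0.3, -0.2]
gripper_width: 0.0878
gripper_force: 0.0
```

```bash
python3 - <<'E'
from h import *
print(step(.396,-.281,.14,180),status.get_state()['tcp_pos'],status.get_state()['eef_rot'])
E
```

```text
(array([-0.522,  0.903,  0.404]), np.float64(0.0011166592736524686)) [ 0.29277502 -0.46232106  0.22072574] [ 1.79990580e+02  2.15145502e-02 -1.79598003e+02]
```

Call:
{"api": "step_arm", "payload": {"xyz": [[-0.52,0.9,0.4],[-0.52,0.9,0.4],[-0.52,0.9,0.4],[-0.52,0.9,0.4],[-0.52,0.9,0.4],[-0.52,0.9,0.4],[-0.52,0.9,0.4],[-0.52,0.9,0.4],[-0.52,0.9,0.4]], "yaw": [0,0,0,0,0,0,0,0,0], "claw": [-1,-1,-1,-1,-1,-1,-1,-1,-1]}}

```text
time_s: 1.48
tcp_pos: [0.395, -0.285, 0.1408]
eef_rot: [-180.0, 0.0, -179.8]
contact_force: [-0.6, -0.4, 0.6]
gripper_width: 0.0876
gripper_force: 0.0
```

```bash
cat >> h.py <<'E'
def near(x,y,rad,zmin,slab=.008,save=None,cam="wrist"):
    "object near (x,y): top height, centre from circle/rect of its upper slab"
    p,d,K,W=shot(cam,save);P=cloud(d,K,W).reshape(-1,3)
    m=(np.hypot(P[:,0]-x,P[:,1]-y)<rad)&(P[:,2]>zmin);q=P[m];mx=np.percentile(q[:,2],97)
    for n,t in(("top",q[q[:,2]>mx-slab]),("all",q)):
        f=(t[:,:2]*1000).astype(np.float32);r=cv2.minAreaRect(f);c=cv2.minEnclosingCircle(f)
        print(n,"z%.4f"%mx,"rect",np.round(r[0],1),np.round(r[1],1),round(r[2],1),"circ",np.round(c[0],1),round(c[1],1))
E
python3 - <<'E'
from h import *
near(.396,-.281,.06,.01,save="dish")
print(step(.396,-.281,.021,180))
E
```

```text
top z0.2370 rect [ 371.6 -286.2] [96.6  6.9] 89.0 circ [ 370.5 -286.2] 48.3
all z0.2370 rect [ 393.2 -281.6] [ 66.6 115.2] 4.4 circ [ 385.2 -282.2] 57.8
(array([-0.005,  0.021,  0.599]), np.float64(0.00036957469315331714))
```

View pics/dish.png

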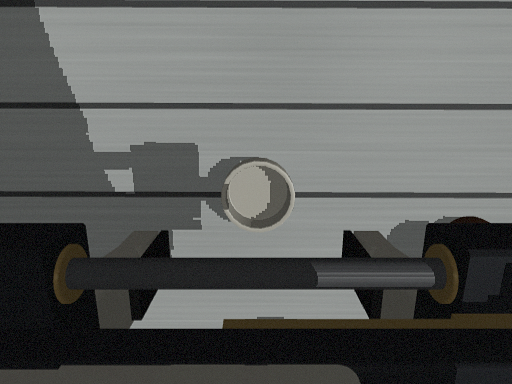

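The wrist picture shows the white dish at (258,196), straight-sided and open, roughly between the fingers. I measure it again with the gripper's own points left out.

```bash
sed -i 's/save=None,cam="wrist"):/save=None,cam="wrist",zmax=.11):/; s/(P\[:,2\]>zmin);q/(P[:,2]>zmin)\&(P[:,2]<zmax);q/' h.py
python3 - <<'E'
from h import *
near(.396,-.281,.045,.01,zmax=.05)
print(step(.396,-.281,.021,180))
E
```

```text
top z0.0255 rect [ 396.6 -284.2] [59.1 58.9] 70.8 circ [ 396.9 -284.3] 29.9
all z0.0255 rect [ 396.6 -284.2] [59.1 58.9] 70.8 circ [ 396.8 -284.4] 29.9
(array([-0.006,  0.022,  0.599]), np.float64(0.0002797928560713419))
```

Call:
{"api": "step_arm", "payload": {"xyz": [[-0.01,0,0.2],[-0.01,0,0.35],[-0.01,0,0.5],[-0.01,0,0.56],[-0.01,0,0.6],[-0.01,0,0.6],[-0.01,0,0.6],[-0.01,0,0.6],[-0.01,0,0.6],[-0.01,0,0.6],[-0.01,0,0.6],[-0.01,0,0.6],[-0.01,0,0.6],[-0.01,0,0.6],[-0.01,0,0.5],[-0.01,0,0.35],[-0.01,0,0.2],[-0.01,0,0],[-0.01,0,0],[-0.01,0,0]], "yaw": [0,0,0,0,0,0,0,0,0,0,0,0,0,0,0,0,0,0,0,0], "claw": [-1,-1,-1,-1,-1,-1,1,1,1,1,1,1,1,1,1,1,1,1,1,1], "grip_force": 20}}

```text
time_s: 3.25
tcp_pos: [0.3985, -0.2845, 0.143]
eef_rot: [-179.9, 0.3, -179.8]
contact_force: [-0.6, -0.1, -1.2]
gripper_width: 0.0592
gripper_force: 20.0
```

```bash
python3 - <<'E'
from h import *
print(step(.634,.242,.16,180),status.get_state()['gripper_width'])
E
```

```text
(array([-1.187,  2.628, -0.082]), np.float64(0.0005661896465730997)) 0.059239056352361014
```

Call:
{"api": "step_arm", "payload": {"xyz": [[-0.1,0.1,-0.15],[-0.6,1,-0.15],[-0.6,1,-0.15],[-0.6,1,-0.15],[-0.6,1,-0.15],[-0.6,1,-0.15],[-0.6,1,-0.15],[-0.6,1,-0.15]], "yaw": [0,0,0,0,0,0,0,0], "claw": [1,1,1,1,1,1,1,1]}}

```text
time_s: 3.92
tcp_pos: [0.5164, -0.0818, 0.1688]
eef_rot: [-180.0, -0.2, -179.6]
contact_force: [-0.4, -1.4, -0.0]
gripper_width: 0.0587
gripper_force: 20.0
```

Call:
{"api": "step_arm", "payload": {"xyz": [[-0.3,0.5,0],[-0.58,1,0],[-0.58,1,0],[-0.58,1,0],[-0.58,1,0],[-0.58,1,0],[-0.58,1,0],[-0.58,1,0]], "yaw": [0,0,0,0,0,0,0,0], "claw": [1,1,1,1,1,1,1,1]}}

```text
time_s: 4.58
tcp_pos: [0.6311, 0.1166, 0.1685]
eef_rot: [-179.9, -0.2, -179.8]
contact_force: [-0.4, -0.8, -1.3]
gripper_width: 0.0588
gripper_force: 20.0
```

```bash
python3 - <<'E'
from h import *
print(step(.634,.242,.16,180),status.get_state()['tcp_pos'])
near(.598,.242,.11,.06,save=None,zmax=.078)
E
```

```text
(array([-0.017,  0.627,  0.042]), np.float64(0.0006129381270600081)) [0.63112191 0.11661079 0.16846042]
top z0.0696 rect [591. 226.] [159.6 153.3] 11.6 circ [597.9 240.4] 89.9
all z0.0696 rect [591.  226.5] [160.1 154. ] 10.9 circ [597.9 240.4] 89.9
```

Call:
{"api": "step_arm", "payload": {"xyz": [[-0.015,0.3,0],[-0.015,0.62,0],[-0.015,0.62,0],[-0.015,0.62,0],[-0.015,0.62,0],[-0.015,0.62,0],[-0.015,0.62,0.2],[-0.015,0.62,0.4],[-0.015,0.62,0.55],[-0.015,0.62,0.63],[-0.015,0.62,0.67],[-0.015,0.62,0.69],[-0.015,0.62,0.69],[-0.015,0.62,0.69]], "yaw": [0,0,0,0,0,0,0,0,0,0,0,0,0,0], "claw": [1,1,1,1,1,1,1,1,1,1,1,1,1,1]}}

```text
time_s: 5.8
tcp_pos: [0.6352, 0.2404, 0.0341]
eef_rot: [179.9, 0.1, -179.8]
contact_force: [0.4, 0.4, -0.6]
gripper_width: 0.0593
gripper_force: 20.0
```

Call:
{"api": "step_arm", "payload": {"xyz": [[0,0,0.008],[0,0,0.015],[0,0,0.015],[0,0,0.015]], "yaw": [0,0,0,0], "claw": [1,1,1,1]}}

```text
time_s: 6.13
tcp_pos: [0.6344, 0.2409, 0.0301]
eef_rot: [180.0, 0.0, -179.8]
contact_force: [0.2, 0.3, -1.0]
gripper_width: 0.0593
gripper_force: 20.0
```

Call:
{"api": "step_arm", "payload": {"xyz": [[0,0,0.006],[0,0,0.01],[0,0,0.01],[0,0,0.01],[0,0,0.01],[0,0,0.01],[0,0,0.01],[0,0,0.01],[0,0,-0.1],[0,0,-0.3],[0,0,-0.5],[0,0,-0.6],[0,0,-0.6],[0,0,-0.6]], "yaw": [0,0,0,0,0,0,0,0,0,0,0,0,0,0], "claw": [1,1,1,-0.64,-0.64,-0.64,-0.64,-0.64,-0.64,-0.64,-0.64,-1,-1,-1]}}

```text
time_s: 7.3
tcp_pos: [0.6349, 0.2411, 0.1515]
eef_rot: [179.9, 0.2, -179.8]
contact_force: [-0.2, 0.1, -0.8]
gripper_width: 0.0853
gripper_force: 0.0
```

```bash
python3 - <<'E'
from h import *
print(step(.395,.260,.14,180),status.get_state()['tcp_pos'])
near(.634,.241,.045,.02,save="in1",zmax=.05)
E
```

```text
(array([1.2  , 0.098, 0.054]), np.float64(0.0005201543626564368)) [0.63493963 0.24114794 0.15147686]
top z0.0336 rect [633.6 240.2] [58.5 59.2] 88.1 circ [633.6 239.9] 29.9
all z0.0336 rect [633.6 240.2] [58.5 59.2] 88.1 circ [633.6 239.9] 29.9
```

The dish stands at (0.634,0.240) with its rim at 34 mm, as it should. Next is the squat jar.

Call:
{"api": "step_arm", "payload": {"xyz": [[0.4,0,0],[1,0.1,0],[1,0.1,0],[1,0.1,0],[1,0.1,0],[1,0.1,0],[1,0.1,0]], "yaw": [0,0,0,0,0,0,0], "claw": [-1,-1,-1,-1,-1,-1,-1]}}

```text
time_s: 7.93
tcp_pos: [0.4323, 0.2598, 0.149]
eef_rot: [-179.9, -0.1, -179.7]
contact_force: [0.5, 0.6, 0.6]
gripper_width: 0.0876
gripper_force: 0.0
```

```bash
python3 - <<'E'
from h import *
near(.394,.258,.045,.01,zmax=.07)
print(step(.394,.258,.022,180),status.get_state()['tcp_pos'])
E
```

```text
top z0.0477 rect [393.3 258.1] [47.5 47. ] 0.1 circ [393.3 258.2] 24.1
all z0.0477 rect [391.3 258.7] [50.6 49.8] 27.9 circ [390.8 258. ] 26.4
(array([ 0.197, -0.009,  0.635]), np.float64(0.0008010120416274604)) [0.43354341 0.26003784 0.14906702]
```

Call:
{"api": "step_arm", "payload": {"xyz": [[0.2,-0.01,0],[0.2,-0.01,0],[0.2,-0.01,0.2],[0.2,-0.01,0.35],[0.2,-0.01,0.5],[0.2,-0.01,0.58],[0.2,-0.01,0.63],[0.2,-0.01,0.63],[0.2,-0.01,0.63],[0.2,-0.01,0.63],[0.2,-0.01,0.63],[0.2,-0.01,0.63],[0.2,-0.01,0.63],[0.2,-0.01,0.63],[0.2,-0.01,0.63],[0.2,-0.01,0.6],[0.2,-0.01,0.45],[0.2,-0.01,0.2],[0.2,-0.01,0],[0.2,-0.01,0]], "yaw": [0,0,0,0,0,0,0,0,0,0,0,0,0,0,0,0,0,0,0,0], "claw": [-1,-1,-1,-1,-1,-1,-1,-1,1,1,1,1,1,1,1,1,1,1,1,1]}}

```text
time_s: 9.65
tcp_pos: [0.3965, 0.2602, 0.1566]
eef_rot: [179.6, 0.4, -179.7]
contact_force: [2.1, 0.0, 0.2]
gripper_width: 0.0525
gripper_force: 20.0
```

```bash
python3 - <<'E'
from h import *
print(step(.558,.240,.17,180),status.get_state()['tcp_pos'])
E
```

```text
(array([-0.808, -0.104, -0.062]), np.float64(0.0007616422276026608)) [0.39645467 0.26019312 0.156614  ]
```

Call:
{"api": "step_arm", "payload": {"xyz": [[0,0,-0.1],[-0.3,-0.05,-0.12],[-0.81,-0.1,-0.12],[-0.81,-0.1,-0.12],[-0.81,-0.1,-0.12],[-0.81,-0.1,-0.12],[-0.81,-0.1,-0.12],[-0.81,-0.1,-0.12],[-0.81,-0.1,-0.12]], "yaw": [0,0,0,0,0,0,0,0,0], "claw": [1,1,1,1,1,1,1,1,1]}}

```text
time_s: 10.4
tcp_pos: [0.5553, 0.2383, 0.1736]
eef_rot: [-180.0, -0.0, -179.8]
contact_force: [0.1, 0.0, -1.4]
gripper_width: 0.0524
gripper_force: 20.0
```

```bash
python3 - <<'E'
from h import *
print(step(.558,.240,.033,180),status.get_state()['tcp_pos'])
E
```

```text
(array([-0.014,  0.009,  0.703]), np.float64(0.0005864442511283288)) [0.55531926 0.23826587 0.17363764]
```

Call:
{"api": "step_arm", "payload": {"xyz": [[-0.01,0.01,0.2],[-0.01,0.01,0.4],[-0.01,0.01,0.55],[-0.01,0.01,0.63],[-0.01,0.01,0.67],[-0.01,0.01,0.69],[-0.01,0.01,0.69],[-0.01,0.01,0.7],[-0.01,0.01,0.7]], "yaw": [0,0,0,0,0,0,0,0,0], "claw": [1,1,1,1,1,1,1,1,1]}}

```text
time_s: 11.15
tcp_pos: [0.5588, 0.2411, 0.035]
eef_rot: [179.9, 0.1, -179.8]
contact_force: [0.3, 0.2, -0.8]
gripper_width: 0.053
gripper_force: 20.0
```

Call:
{"api": "step_arm", "payload": {"xyz": [[0,0,0.005],[0,0,0.01],[0,0,0.015],[0,0,0.018],[0,0,0.018],[0,0,0.018],[0,0,0.018]], "yaw": [0,0,0,0,0,0,0], "claw": [1,1,1,1,1,1,1]}}

```text
time_s: 11.73
tcp_pos: [0.5587, 0.2407, 0.0321]
eef_rot: [180.0, 0.1, -179.8]
contact_force: [-5.0, -1.2, 15.7]
gripper_width: 0.0527
gripper_force: 20.0
```

Contact is felt, so I release and rise.

Call:
{"api": "step_arm", "payload": {"xyz": [[0,0,-0.003],[0,0,-0.003],[0,0,-0.003],[0,0,-0.003],[0,0,-0.003],[0,0,-0.003],[0,0,-0.1],[0,0,-0.3],[0,0,-0.5],[0,0,-0.7],[0,0,-0.7],[0,0,-0.7],[0,0,-0.7]], "yaw": [0,0,0,0,0,0,0,0,0,0,0,0,0], "claw": [1,-0.5,-0.5,-0.5,-0.5,-0.5,-0.5,-0.5,-0.5,-0.5,-1,-1,-1]}}

```text
time_s: 12.82
tcp_pos: [0.558, 0.2403, 0.17]
eef_rot: [180.0, 0.0, -179.8]
contact_force: [0.1, 0.0, -1.4]
gripper_width: 0.0802
gripper_force: 0.0
```

```bash
python3 - <<'E'
from h import *
near(.634,.241,.045,.02,save="in2",zmax=.05)
near(.558,.241,.036,.03,zmax=.064)
near(.598,.241,.11,.064,zmax=.078)
near(.598,.241,.11,.064,zmax=.078,cam="top")
print(step(.613,-.261,.2,25),status.get_state()['tcp_pos'])
E
```

```text
top z0.0335 rect [632.7 237.5] [53.4 59.9] 76.8 circ [633.5 240.4] 30.3
all z0.0335 rect [632.7 237.7] [55.  59.9] 72.9 circ [633.5 240.4] 30.3
top z0.0558 rect [557.2 239.8] [47.2 47.4] 64.5 circ [557.3 239.4] 24.2
all z0.0558 rect [557.1 239.8] [47.3 47.4] 63.6 circ [557.3 239.5] 24.2
top z0.0696 rect [587.1 241.4] [158.5 173.8] 6.1 circ [597.2 240.6] 89.9
all z0.0696 rect [587.1 241.4] [158.5 173.8] 6.1 circ [597.2 240.6] 89.9
top z0.0735 rect [589.4 224.2] [129.6 177.5] 64.2 circ [598.2 242.3] 89.9
all z0.0735 rect [589.6 223.6] [130.3 178.3] 64.2 circ [598.2 242.3] 89.9
(array([-0.268, -2.506, -0.154]), np.float64(-0.0689312973023713)) [0.55770983 0.23994377 0.16853559]
```

View pics/in2.png

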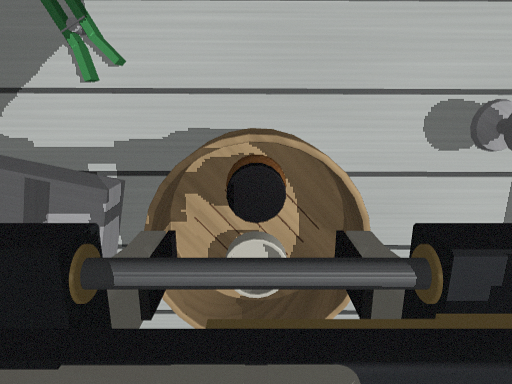

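The picture shows the squat jar (257,193) and the dish (257,265) upright, side by side in the basket. Now the lid.

Call:
{"api": "step_arm", "payload": {"xyz": [[0,-0.3,-0.1],[-0.1,-1,-0.1],[-0.1,-1,-0.1],[-0.1,-1,-0.1],[-0.1,-1,-0.1],[-0.1,-1,-0.1],[-0.1,-1,-0.1]], "yaw": [0,0,0,0,0,0,0], "claw": [-1,-1,-1,-1,-1,-1,-1]}}

```text
time_s: 13.6
tcp_pos: [0.5787, 0.0383, 0.1891]
eef_rot: [-180.0, -0.1, 180.0]
contact_force: [-0.2, -0.1, -0.6]
gripper_width: 0.0876
gripper_force: 0.0
```

Call:
{"api": "step_arm", "payload": {"xyz": [[0,-0.5,0],[-0.1,-1,0],[-0.1,-1,0],[-0.1,-1,0],[-0.1,-1,0],[-0.1,-1,0],[-0.1,-1,0]], "yaw": [0,0,0,0,0,0,0], "claw": [-1,-1,-1,-1,-1,-1,-1]}}

```text
time_s: 14.18
tcp_pos: [0.5994, -0.1604, 0.1887]
eef_rot: [180.0, -0.1, -179.9]
contact_force: [-0.5, -0.4, -0.0]
gripper_width: 0.0875
gripper_force: 0.0
```

Call:
{"api": "step_arm", "payload": {"xyz": [[-0.05,-0.5,0],[-0.05,-0.5,0],[-0.05,-0.5,0],[-0.05,-0.5,0],[-0.05,-0.5,0],[-0.05,-0.5,0],[-0.05,-0.5,0]], "yaw": [-0.069,-0.069,-0.069,-0.069,-0.069,-0.069,-0.069], "claw": [-1,-1,-1,-1,-1,-1,-1]}}

```text
time_s: 14.77
tcp_pos: [0.6102, -0.2578, 0.1898]
eef_rot: [180.0, -0.0, -155.0]
contact_force: [0.5, -1.1, -0.9]
gripper_width: 0.0876
gripper_force: 0.0
```

```bash
python3 - <<'E'
from h import *
near(.613,-.261,.06,.03,zmax=.06,save="lid")
print(step(.613,-.261,.035,25),status.get_state()['tcp_pos'])
E
```

```text
top z0.0437 rect [ 613.6 -263.4] [70.1 13.6] 24.4 circ [ 613.8 -263.6] 35.2
all z0.0437 rect [ 613.6 -263.4] [70.1 13.6] 24.4 circ [ 613.8 -263.6] 35.2
(array([-0.006, -0.02 ,  0.775]), np.float64(3.719005626313295e-05)) [ 0.61019146 -0.2578892   0.18994905]
```

Call:
{"api": "step_arm", "payload": {"xyz": [[0,-0.03,0.1],[0,-0.03,0.3],[0,-0.03,0.5],[0,-0.03,0.62],[0,-0.03,0.7],[0,-0.03,0.74],[0,-0.03,0.76],[0,-0.03,0.76],[0,-0.03,0.76]], "yaw": [0,0,0,0,0,0,0,0,0], "claw": [-1,-1,-1,-1,-1,-1,-1,-1,-1]}}

```text
time_s: 15.57
tcp_pos: [0.6134, -0.2647, 0.0392]
eef_rot: [-179.9, 0.1, -154.9]
contact_force: [0.0, 0.8, 0.6]
gripper_width: 0.0877
gripper_force: 0.0
```

Call:
{"api": "step_arm", "payload": {"xyz": [[0,0,0],[0,0,0],[0,0,0],[0,0,0],[0,0,0],[0,0,0],[0,0,0],[0,0,0],[0,0,0],[0,0,0],[0,0,0],[0,0,0],[0,0,0],[0,0,0],[0,0,0]], "yaw": [0,0,0,0,0,0,0,0,0,0,0,0,0,0,0], "claw": [1,1,1,1,1,1,1,1,1,1,1,1,1,1,1], "grip_force": 30}}

```text
time_s: 16.82
tcp_pos: [0.6123, -0.2647, 0.0379]
eef_rot: [180.0, -0.0, -155.0]
contact_force: [-1.2, 1.5, 0.8]
gripper_width: 0.0135
gripper_force: 30.0
```

The grip is a little high on the bar, so I re-grip 3 mm lower.

Call:
{"api": "step_arm", "payload": {"xyz": [[0,0,0],[0,0,0],[0,0,0],[0,0,0.01],[0,0,0.018],[0,0,0.018],[0,0,0.018],[0,0,0.018],[0,0,0.018],[0,0,0.018],[0,0,0.018],[0,0,0.018],[0,0,0.018]], "yaw": [0,0,0,0,0,0,0,0,0,0,0,0,0], "claw": [0.5,0.5,0.5,0.5,0.5,0.5,0.5,1,1,1,1,1,1]}}

```text
time_s: 17.9
tcp_pos: [0.6125, -0.2649, 0.0344]
eef_rot: [180.0, 0.0, -155.0]
contact_force: [-0.4, -0.3, -1.2]
gripper_width: 0.0133
gripper_force: 30.0
```

Call:
{"api": "step_arm", "payload": {"xyz": [[0,0,-0.05],[0,0,-0.2],[0,0,-0.4],[0,0,-0.6],[0,0,-0.8],[0,0,-0.8],[0,0,-0.8],[0,0,-0.8]], "yaw": [0,0,0,0,0,0,0,0], "claw": [1,1,1,1,1,1,1,1]}}

```text
time_s: 18.57
tcp_pos: [0.6119, -0.2646, 0.1946]
eef_rot: [180.0, 0.0, -155.0]
contact_force: [-0.4, 0.7, -3.5]
gripper_width: 0.0138
gripper_force: 30.0
```

```bash
python3 - <<'E'
from h import *
p,d,K,W=shot("scene","lidlift");s=status.get_state()
print(step(.5975,.2405,.197),s['tcp_pos'],s['gripper_width'])
P=cloud(d,K,W).reshape(-1,3);q=P[(np.hypot(P[:,0]-.613,P[:,1]+.2645)<.1)&(P[:,2]>.13)&(P[:,2]<.19)]
A=np.c_[q[:,:2]-q[:,:2].mean(0),np.ones(len(q))];
for _ in range(5):
    c=np.linalg.lstsq(A,q[:,2],rcond=None)[0];m=abs(A@c-q[:,2])<.006;A,q=A[m],q[m]
print("plate tilt",c,len(q))
E
```

```text
(array([-1.004,  2.318, -0.015]), None) [ 0.61151746 -0.26453823  0.19343927] 0.013560202497198783
plate tilt [-0.00588975 -0.0075221   0.17688989] 907
```

View pics/lidlift.png

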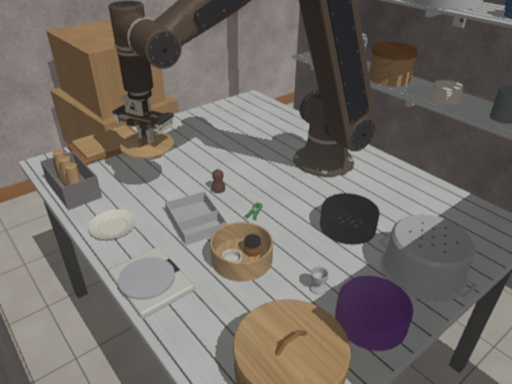

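The lid hangs level at (147,143); the basket shows both things upright. I carry it over.

Call:
{"api": "step_arm", "payload": {"xyz": [[-0.1,0.2,0],[-0.25,0.55,0],[-0.4,0.9,0],[-0.4,0.9,0],[-0.4,0.9,0],[-0.4,0.9,0],[-0.4,0.9,0]], "yaw": [0,0,0,0,0,0,0], "claw": [1,1,1,1,1,1,1]}}

```text
time_s: 19.2
tcp_pos: [0.6079, -0.0661, 0.1928]
eef_rot: [179.9, -0.2, -154.8]
contact_force: [-0.5, -0.2, -1.9]
gripper_width: 0.0134
gripper_force: 30.0
```

Call:
{"api": "step_arm", "payload": {"xyz": [[-0.15,0.3,0],[-0.3,0.65,0],[-0.4,0.9,0],[-0.4,0.9,0],[-0.4,0.9,0],[-0.4,0.9,0],[-0.4,0.9,0]], "yaw": [0,0,0,0,0,0,0], "claw": [1,1,1,1,1,1,1]}}

```text
time_s: 19.78
tcp_pos: [0.6047, 0.1296, 0.1929]
eef_rot: [-180.0, -0.1, -154.9]
contact_force: [0.1, 0.3, -2.2]
gripper_width: 0.0137
gripper_force: 30.0
```

Call:
{"api": "step_arm", "payload": {"xyz": [[-0.1,0.25,0],[-0.19,0.5,0],[-0.19,0.5,0],[-0.19,0.5,0],[-0.19,0.5,0.2],[-0.19,0.5,0.3],[-0.19,0.5,0.3],[-0.19,0.5,0.3],[-0.19,0.5,0.3]], "yaw": [0,0,0,0,0,0,0,0,0], "claw": [1,1,1,1,1,1,1,1,1]}}

```text
time_s: 20.53
tcp_pos: [0.5984, 0.2348, 0.1355]
eef_rot: [-180.0, 0.1, -155.0]
contact_force: [-0.1, 0.1, -1.3]
gripper_width: 0.0135
gripper_force: 30.0
```

```bash
python3 - <<'E'
from h import *
s=status.get_state();print(s['tcp_pos'],step(.596,.2398,.097))
p,d,K,W=shot("wrist","overb");P=cloud(d,K,W).reshape(-1,3);pc=s['tcp_pos']
for z0,z1,n in((pc[2]-.026,pc[2]-.005,"plate"),(.06,.078,"rim")):
    q=P[(P[:,2]>z0)&(P[:,2]<z1)&(np.hypot(P[:,0]-.597,P[:,1]-.24)<.12)]
    if len(q)<50: print(n,len(q));continue
    f=(q[:,:2]*1000).astype(np.float32);r=cv2.minEnclosingCircle(f);print(n,len(q),np.round(r[0],1),round(r[1],1),np.percentile(q[:,2],[5,50,95]).round(4),f.min(0),f.max(0))
E
```

```text
[0.59841538 0.23476654 0.13550461] (array([0.001, 0.028, 0.193]), None)
plate 42801 [596.7 232.5] 89.9 [0.1156 0.1175 0.1186] [510.50897 143.97336] [641.8318 314.0033]
rim 0
```

View pics/overb.png

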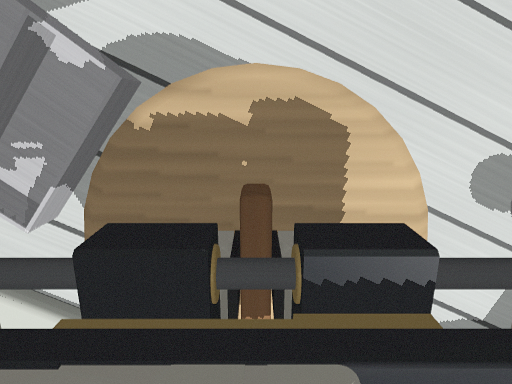

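Call:
{"api": "step_arm", "payload": {"xyz": [[-0.008,0.027,0],[-0.008,0.027,0.05],[-0.008,0.027,0.1],[-0.008,0.027,0.13],[-0.008,0.027,0.15],[-0.008,0.027,0.16],[-0.008,0.027,0.17],[-0.008,0.027,0.18],[-0.008,0.027,0.18]], "yaw": [0,0,0,0,0,0,0,0,0], "claw": [1,1,1,1,1,1,1,1,1]}}

```text
time_s: 21.33
tcp_pos: [0.5963, 0.2412, 0.0981]
eef_rot: [-180.0, -0.0, -155.0]
contact_force: [-1.6, -0.1, -2.2]
gripper_width: 0.0135
gripper_force: 30.0
```

Call:
{"api": "step_arm", "payload": {"xyz": [[0,0,0.005],[0,0,0.01],[0,0,0.012],[0,0,0.012],[0,0,0.012]], "yaw": [0,0,0,0,0], "claw": [1,1,1,1,1]}}

```text
time_s: 21.75
tcp_pos: [0.5966, 0.2414, 0.0964]
eef_rot: [180.0, 0.0, -155.0]
contact_force: [-0.4, 0.6, 1.6]
gripper_width: 0.0134
gripper_force: 30.0
```

Seated height is reached with light contact, so I release and rise.

Call:
{"api": "step_arm", "payload": {"xyz": [[0,0,0],[0,0,0],[0,0,0],[0,0,0],[0,0,0],[0,0,-0.1],[0,0,-0.3],[0,0,-0.5],[0,0,-0.5],[0,0,-0.5]], "yaw": [0,0,0,0,0,0,0,0,0,0], "claw": [0.2,0.2,0.2,0.2,0.2,0.2,0.2,-1,-1,-1]}}

```text
time_s: 22.58
tcp_pos: [0.5977, 0.2422, 0.1993]
eef_rot: [179.9, 0.3, -155.0]
contact_force: [0.5, 1.5, -0.8]
gripper_width: 0.0495
gripper_force: 0.0
```

```bash
python3 - <<'E'
from h import *
near(.5975,.2405,.06,.09,zmax=.12)
p,d,K,W=shot("wrist","seated");P=cloud(d,K,W).reshape(-1,3)
q=P[(P[:,2]>.065)&(P[:,2]<.09)&(np.hypot(P[:,0]-.597,P[:,1]-.24)<.12)]
A=np.c_[q[:,:2]-[.5975,.2405],np.ones(len(q))]
for _ in range(4):
    c=np.linalg.lstsq(A,q[:,2],rcond=None)[0];m=abs(A@c-q[:,2])<.003;A,q=A[m],q[m]
f=(q[:,:2]*1000).astype(np.float32);print("plate plane",c,cv2.minEnclosingCircle(f))
print(step(.426,.095,.14,27),status.get_state()['tcp_pos'])
E
```

```text
top z0.1055 rect [597.9 240.8] [69.2 13.9] 24.6 circ [597.6 241.5] 34.7
all z0.1055 rect [598.1 240.5] [69.2 13.9] 25.2 circ [597.7 241.2] 34.7
plate plane [0.00247444 0.00145397 0.07845168] ((598.335693359375, 240.9496307373047), 89.75658416748047)
(array([ 1.079, -0.303,  0.279]), np.float64(-0.005501371558637579)) [0.59601054 0.24116532 0.1957817 ]
```

View pics/seated.png

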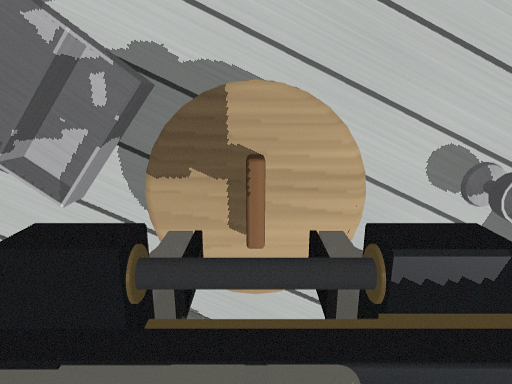

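The lid sits flat and centred on the basket (handle at (256,200), its top at 105.5 mm). Next is the clip.

Call:
{"api": "step_arm", "payload": {"xyz": [[0.3,-0.1,0],[1,-0.3,0],[1,-0.3,0.1],[1,-0.3,0.2],[1,-0.3,0.25],[1,-0.3,0.25],[1,-0.3,0.25],[1,-0.3,0.25],[1,-0.3,0.25]], "yaw": [0,0,0,0,0,0,0,0,0], "claw": [-1,-1,-1,-1,-1,-1,-1,-1,-1]}}

```text
time_s: 23.43
tcp_pos: [0.4415, 0.1029, 0.1461]
eef_rot: [-180.0, 0.0, -154.9]
contact_force: [-0.1, 0.3, -0.4]
gripper_width: 0.0875
gripper_force: 0.0
```

```bash
python3 - <<'E'
from h import *
p,d,K,W=shot("wrist","clip");h=cv2.cvtColor(p,cv2.COLOR_BGR2HSV)
m=((h[...,0]>40)&(h[...,0]<90)&(h[...,1]>90)).astype(np.uint8)
n,l,st,_=cv2.connectedComponentsWithStats(m);print(st[1:][st[1:,4]>50])
P=cloud(d,K,W);ok=(m>0)&(P[...,2]>.005)&(P[...,2]<.03);q=P[ok];print(len(q),np.percentile(q[:,2],[3,50,97]).round(4))
f=(q[:,:2]*1000).astype(np.float32);r=cv2.minAreaRect(f);print(r)
a=np.radians(27);X=np.array([-np.cos(a),-np.sin(a)]);c=np.array(r[0])
x=(f-c)@X;y=(f-c)@[-X[1],X[0]]
for b in range(-42,42,6):
    k=(x>=b)&(x<b+6)
    if k.any():print(b,round(y[k].min(),1),round(y[k].max(),1))
print(status.get_state()['tcp_pos'],status.get_state()['eef_rot'])
x0,y0,x1,y1=cv2.boundingRect(m);cv2.imwrite("pics/clipc.png",cv2.resize(p[max(0,y0-20):y0+y1+20 if 0 else 384,:],None,fx=1.5,fy=1.5))
E
```

```text
[[234 123  15  45 450]
 [250 122  17  45 432]
 [259 169  18  45 348]
 [236 170  12  47 339]]
1556 [0.0128 0.0145 0.0157]
((376.88946533203125, 176.93194580078125), (77.88545227050781, 233.39796447753906), 30.57416534423828)
-42 80.2 114.0
-36 81.7 112.8
-30 83.4 110.8
-24 85.1 109.7
-18 86.6 110.1
-12 87.3 110.0
-6 87.1 110.4
0 87.8 111.0
6 87.6 110.8
12 88.3 111.3
18 88.1 111.6
24 -115.4 112.0
30 -113.4 112.0
36 -113.8 -113.8
[0.44165991 0.10310069 0.14619941] [-1.79990900e+02  3.39315363e-02 -1.54944978e+02]
```

View pics/clip.png

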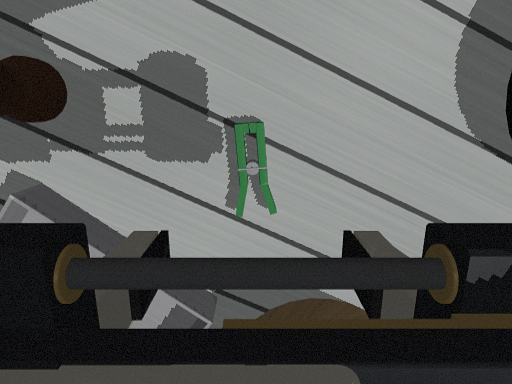

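Clip: spring at pixel (252,168), jaws upward (250,125), and its sides parallel there.

```bash
python3 - <<'E'
from h import *
s=status.get_state();c=cams.calibration("wrist");W=toolT(s)@c['T_tool_cam']
g=ray((252,168),c['mtx'],W,.013);print(g,step(g[0],g[1],.0165,29.3),s['tcp_pos'])
E
```

```text
[0.42574648 0.09106603 0.013     ] (array([ 0.098, -0.021,  0.648]), np.float64(-0.011791604217264428)) [0.44165991 0.10310069 0.14619941]
```

Call:
{"api": "step_arm", "payload": {"xyz": [[0.1,-0.02,0],[0.1,-0.02,0.1],[0.1,-0.02,0.3],[0.1,-0.02,0.45],[0.1,-0.02,0.55],[0.1,-0.02,0.61],[0.1,-0.02,0.64],[0.1,-0.02,0.64],[0.1,-0.02,0.64]], "yaw": [-0.012,-0.012,-0.012,-0.012,-0.012,-0.012,-0.012,-0.012,-0.012], "claw": [-0.2,-0.2,-0.2,-0.2,-0.2,-0.2,-0.2,-0.2,-0.2]}}

```text
time_s: 24.23
tcp_pos: [0.4248, 0.0907, 0.0181]
eef_rot: [-180.0, -0.0, -150.6]
contact_force: [0.5, -0.3, 0.4]
gripper_width: 0.0525
gripper_force: 0.0
```

Call:
{"api": "step_arm", "payload": {"xyz": [[0,0,0.007],[0,0,0.007],[0,0,0.007],[0,0,0.007],[0,0,0.007],[0,0,0.007],[0,0,0.007],[0,0,0.007],[0,0,0.007],[0,0,-0.05],[0,0,-0.2],[0,0,-0.4],[0,0,-0.5],[0,0,-0.5],[0,0,-0.5]], "yaw": [0,0,0,0,0,0,0,0,0,0,0,0,0,0,0], "claw": [-0.2,1,1,1,1,1,1,1,1,1,1,1,1,1,1], "grip_force": 15}}

```text
time_s: 25.48
tcp_pos: [0.4247, 0.0907, 0.1192]
eef_rot: [180.0, 0.2, -150.7]
contact_force: [0.2, 0.3, -0.9]
gripper_width: 0.0241
gripper_force: 15.0
```

```bash
python3 - <<'E'
from h import *
s=status.get_state();print(s['gripper_width'],s['gripper_force'],s['tcp_pos'])
p,d,K,W=shot("top");P=cloud(d,K,W).reshape(-1,3)
q=P[(np.hypot(P[:,0]-.607,P[:,1]-.009)<.13)&(P[:,2]>.035)&(P[:,2]<.05)];q=q[q[:,1]<.125]
print("tray",cv2.minAreaRect((q[:,:2]*1000).astype(np.float32)))
print(step(.600,-.024,.12,-12),"keep yaw 29:",step(.600,-.024,.12))
E
```

```text
0.024109524130382597 14.999997317790985 [0.42470988 0.09067404 0.1191516 ]
tray ((606.756591796875, 9.460739135742188), (189.90733337402344, 140.77658081054688), 78.17231750488281)
(array([-0.488, -0.929, -0.01 ]), np.float64(0.11481318359375328)) keep yaw 29: (array([-0.488, -0.929, -0.01 ]), None)
```

Call:
{"api": "step_arm", "payload": {"xyz": [[-0.2,-0.4,0],[-0.49,-0.93,0],[-0.49,-0.93,0],[-0.49,-0.93,0],[-0.49,-0.93,0],[-0.49,-0.93,0],[-0.49,-0.93,0],[-0.49,-0.93,0],[-0.49,-0.93,0]], "yaw": [0.05,0.115,0.115,0.115,0.115,0.115,0.115,0.115,0.115], "claw": [1,1,1,1,1,1,1,1,1]}}

```text
time_s: 26.28
tcp_pos: [0.5993, -0.0237, 0.1168]
eef_rot: [-179.9, -0.1, 168.1]
contact_force: [-0.5, -0.1, -0.7]
gripper_width: 0.0235
gripper_force: 15.0
```

```bash
python3 - <<'E'
from h import *
p,d,K,W=shot("wrist","overt");s=status.get_state();print(s['tcp_pos'],s['eef_rot'],step(.600,-.025,.0215,-11.8))
E
```

```text
[ 0.59954628 -0.02340727  0.11736435] [-1.79973940e+02 -7.63152408e-02  1.68149610e+02] (array([-0.004, -0.007,  0.479]), np.float64(-0.00013997250946715667))
```

View pics/overt.png

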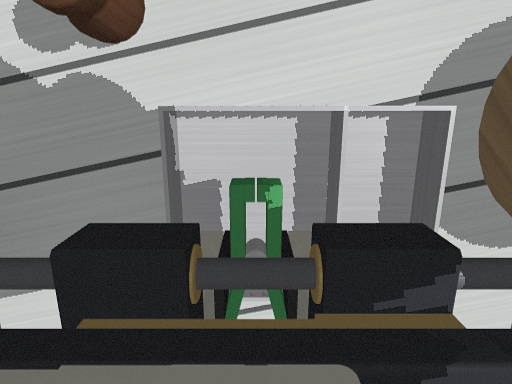

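The clip is held squarely at (256,245), above the wide compartment (columns 165-335). I lower it.

Call:
{"api": "step_arm", "payload": {"xyz": [[0,-0.007,0.15],[0,-0.007,0.3],[0,-0.007,0.4],[0,-0.007,0.44],[0,-0.007,0.46],[0,-0.007,0.475],[0,-0.007,0.475],[0,-0.007,0.475]], "yaw": [0,0,0,0,0,0,0,0], "claw": [1,1,1,1,1,1,1,1]}}

```text
time_s: 27.0
tcp_pos: [0.6012, -0.0249, 0.0242]
eef_rot: [180.0, 0.1, 168.0]
contact_force: [0.9, 0.4, 0.6]
gripper_width: 0.0238
gripper_force: 15.0
```

Call:
{"api": "step_arm", "payload": {"xyz": [[0,0,0.006],[0,0,0.012],[0,0,0.016],[0,0,0.016],[0,0,0.016],[0,0,0.016]], "yaw": [0,0,0,0,0,0], "claw": [1,1,1,1,1,1]}}

```text
time_s: 27.5
tcp_pos: [0.6005, -0.0253, 0.0199]
eef_rot: [180.0, 0.0, 167.9]
contact_force: [-0.5, -0.6, 0.7]
gripper_width: 0.0237
gripper_force: 15.0
```

Call:
{"api": "step_arm", "payload": {"xyz": [[0,0,0],[0,0,0],[0,0,0],[0,0,0],[0,0,-0.1],[0,0,-0.3],[0,0,-0.5],[0,0,-0.7],[0,0,-0.8],[0,0,-0.8],[0,0,-0.8]], "yaw": [0,0,0,0,0,0,0,0,0,0,0], "claw": [0,0,0,0,0,0,0,0,-1,-1,-1]}}

```text
time_s: 28.42
tcp_pos: [0.6011, -0.0251, 0.1815]
eef_rot: [179.9, 0.2, 167.9]
contact_force: [-0.5, 0.0, -0.4]
gripper_width: 0.0586
gripper_force: 0.0
```

```bash
python3 - <<'E'
from h import *
p,d,K,W=shot("wrist","inclip");h=cv2.cvtColor(p,cv2.COLOR_BGR2HSV)
m=(h[...,0]>40)&(h[...,0]<90)&(h[...,1]>90);P=cloud(d,K,W)
q=P[m&(P[...,2]<.04)&(np.hypot(P[...,0]-.6,P[...,1]+.025)<.06)];print(cv2.minAreaRect((q[:,:2]*1000).astype(np.float32)),np.percentile(q[:,2],[5,50,95]))
t=P[(P[...,2]>.036)&(P[...,2]<.045)&(np.hypot(P[...,0]-.607,P[...,1]-.009)<.13)&(P[...,1]<.125)];print("tray",cv2.minAreaRect((t[:,:2]*1000).astype(np.float32)))
print(step(.497,-.447,.18,168),status.get_state()['tcp_pos'])
E
```

```text
((604.0362548828125, -26.89423370361328), (34.128421783447266, 77.60301208496094), 77.29295349121094) [0.01522801 0.01744079 0.01864855]
tray ((606.218505859375, 7.5153656005859375), (190.79612731933594, 138.6179656982422), 78.17906951904297)
(array([ 6.40e-02, -2.17e+00, -2.00e-03]), np.float64(-0.00017569778486977347)) [ 0.6002081  -0.02517095  0.17991992]
```

The clip lies flat (top at 18.6 mm). Now the tall jar.

Call:
{"api": "step_arm", "payload": {"xyz": [[0,-0.5,-0.05],[0,-1,-0.05],[0,-1,-0.05],[0,-1,-0.05],[0,-1,-0.05],[0,-1,-0.05]], "yaw": [0,0,0,0,0,0], "claw": [-1,-1,-1,-1,-1,-1]}}

```text
time_s: 28.97
tcp_pos: [0.5563, -0.2254, 0.188]
eef_rot: [-179.9, -0.2, 167.7]
contact_force: [-0.5, 1.4, -0.0]
gripper_width: 0.0872
gripper_force: 0.0
```

Call:
{"api": "step_arm", "payload": {"xyz": [[0.03,-0.5,0],[0.06,-1,0],[0.06,-1,0],[0.06,-1,0],[0.06,-1,0],[0.06,-1,0],[0.06,-1,0],[0.06,-1,0]], "yaw": [0,0,0,0,0,0,0,0], "claw": [-1,-1,-1,-1,-1,-1,-1,-1]}}

```text
time_s: 29.63
tcp_pos: [0.5045, -0.4137, 0.188]
eef_rot: [180.0, -0.2, 167.9]
contact_force: [0.5, -0.2, -0.6]
gripper_width: 0.0875
gripper_force: 0.0
```

```bash
python3 - <<'E'
from h import *
near(.497,-.447,.045,.01,zmax=.12,save="tall")
print(step(.497,-.447,.047,168),status.get_state()['tcp_pos'])
E
```

```text
top z0.0895 rect [ 498.3 -448.9] [39.2 39. ] 54.2 circ [ 498.5 -448.7] 20.0
all z0.0895 rect [ 497.3 -448.3] [41.1 41.3] 15.8 circ [ 497.8 -448.1] 21.6
(array([ 0.002, -0.174,  0.707]), np.float64(-0.00011847753112298341)) [ 0.5049248  -0.41322251  0.18850288]
```

View pics/tall.png

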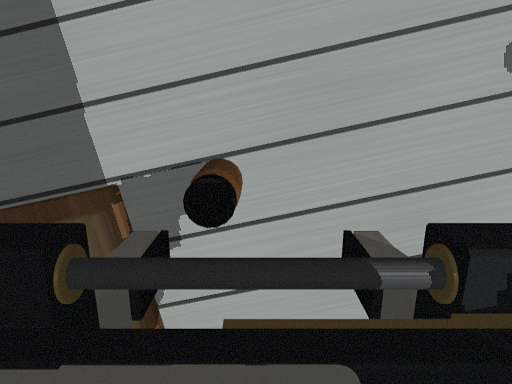

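The black-topped amber jar is at (210,200), upright, and nothing is in the fingers' way.

Call:
{"api": "step_arm", "payload": {"xyz": [[0,-0.1,0],[0,-0.18,0],[0,-0.18,0.05],[0,-0.18,0.2],[0,-0.18,0.35],[0,-0.18,0.5],[0,-0.18,0.6],[0,-0.18,0.66],[0,-0.18,0.7],[0,-0.18,0.7],[0,-0.18,0.7],[0,-0.18,0.7],[0,-0.18,0.7],[0,-0.18,0.7],[0,-0.18,0.7],[0,-0.18,0.7],[0,-0.18,0.7],[0,-0.18,0.7]], "yaw": [0,0,0,0,0,0,0,0,0,0,0,0,0,0,0,0,0,0], "claw": [-0.6,-0.6,-0.6,-0.6,-0.6,-0.6,-0.6,-0.6,-0.6,-0.6,1,1,1,1,1,1,1,1], "grip_force": 25}}

```text
time_s: 31.18
tcp_pos: [0.4982, -0.4494, 0.0508]
eef_rot: [-180.0, 0.1, 168.0]
contact_force: [0.2, 1.3, 6.4]
gripper_width: 0.0429
gripper_force: 25.0
```

```bash
python3 - <<'E'
from h import *
s=status.get_state();print(s['tcp_pos'],s['joints'].round(1),s['contact_force'])
E
```

```text
[ 0.49824327 -0.44937003  0.05075103] [-25.4  29.5 -12.2   0.  -48.3 -76.6] [0.21066262 1.31339701 6.44156978]
```

Call:
{"api": "step_arm", "payload": {"xyz": [[0,0,-0.1],[0,0,-0.3],[0,0,-0.5],[0,0,-0.75],[-0.02,0.3,-0.75],[-0.02,0.7,-0.75],[-0.02,0.88,-0.75],[-0.02,0.88,-0.75],[-0.02,0.88,-0.75],[-0.02,0.88,-0.75]], "yaw": [0,0,0,0,0,0,0,0,0,0], "claw": [1,1,1,1,1,1,1,1,1,1]}}

```text
time_s: 32.02
tcp_pos: [0.5389, -0.2749, 0.1999]
eef_rot: [180.0, 0.0, 168.2]
contact_force: [-0.6, -0.4, -1.5]
gripper_width: 0.0436
gripper_force: 24.9
```

Call:
{"api": "step_arm", "payload": {"xyz": [[-0.02,0.4,0],[-0.02,0.7,0],[-0.02,0.88,0],[-0.02,0.88,0],[-0.02,0.88,0],[-0.02,0.88,0],[-0.02,0.88,0]], "yaw": [0,0,0,0,0,0,0], "claw": [1,1,1,1,1,1,1]}}

```text
time_s: 32.6
tcp_pos: [0.5789, -0.1064, 0.1994]
eef_rot: [-180.0, -0.0, 168.0]
contact_force: [0.4, -0.1, -1.5]
gripper_width: 0.0432
gripper_force: 24.9
```

Call:
{"api": "step_arm", "payload": {"xyz": [[-0.02,0.4,0],[-0.02,0.7,0],[-0.02,0.88,0],[-0.02,0.88,0],[-0.02,0.88,0],[-0.02,0.88,0],[-0.02,0.88,0],[-0.02,0.88,0],[-0.02,0.88,0],[-0.02,0.88,0],[-0.02,0.88,0],[-0.02,0.88,0],[-0.02,0.88,0],[-0.02,0.88,0],[-0.02,0.88,0],[-0.02,0.88,0]], "yaw": [-0.02,-0.04,-0.06,-0.08,-0.1,-0.12,-0.14,-0.16,-0.18,-0.2,-0.22,-0.24,-0.25,-0.25,-0.25,-0.25], "claw": [1,1,1,1,1,1,1,1,1,1,1,1,1,1,1,1]}}

```text
time_s: 33.93
tcp_pos: [0.6197, 0.0636, 0.1996]
eef_rot: [180.0, -0.0, -102.3]
contact_force: [0.0, -0.6, -1.0]
gripper_width: 0.0434
gripper_force: 24.9
```

```bash
python3 - <<'E'
from h import *
p,d,K,W=shot("wrist","overn");s=status.get_state();P=cloud(d,K,W)
t=P[(P[...,2]>.036)&(P[...,2]<.045)&(np.hypot(P[...,0]-.607,P[...,1]-.009)<.13)&(P[...,1]<.125)];print("tray",len(t),cv2.minAreaRect((t[:,:2]*1000).astype(np.float32)))
print(s['tcp_pos'],s['eef_rot'],s['gripper_width'],step(.6186,.066,.055,78.2))
E
```

```text
tray 3414 ((606.6366577148438, 7.4167633056640625), (190.64266967773438, 140.73162841796875), 78.16732025146484)
[0.61966136 0.06390369 0.19962992] [ 1.79987284e+02 -1.02381341e-02 -1.02227555e+02] 0.04290434905879387 (array([-0.009,  0.007,  0.723]), np.float64(-0.0011876541259561513))
```

View pics/overn.png

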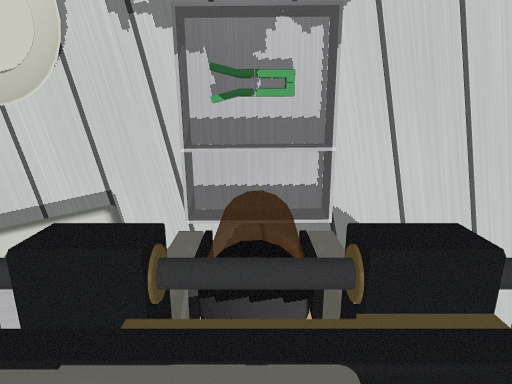

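The clip lies in the wide compartment (255,82), and the jar is held over the narrow one (rows 150-220). I lower it.

Call:
{"api": "step_arm", "payload": {"xyz": [[-0.007,0.005,0.15],[-0.007,0.005,0.3],[-0.007,0.005,0.45],[-0.007,0.005,0.58],[-0.007,0.005,0.65],[-0.007,0.005,0.69],[-0.007,0.005,0.71],[-0.007,0.005,0.71],[-0.007,0.005,0.71]], "yaw": [0,0,0,0,0,0,0,0,0], "claw": [1,1,1,1,1,1,1,1,1]}}

```text
time_s: 34.73
tcp_pos: [0.6197, 0.0665, 0.0587]
eef_rot: [-179.9, 0.0, -102.1]
contact_force: [-0.3, 1.1, -1.7]
gripper_width: 0.0432
gripper_force: 24.9
```

Call:
{"api": "step_arm", "payload": {"xyz": [[0,0,0.006],[0,0,0.01],[0,0,0.013],[0,0,0.013],[0,0,0.013],[0,0,0.013]], "yaw": [0,0,0,0,0,0], "claw": [1,1,1,1,1,1]}}

```text
time_s: 35.23
tcp_pos: [0.619, 0.0663, 0.0554]
eef_rot: [-180.0, 0.0, -102.0]
contact_force: [-0.6, 0.3, -0.8]
gripper_width: 0.0432
gripper_force: 24.9
```

Call:
{"api": "step_arm", "payload": {"xyz": [[0,0,0.004],[0,0,0.008],[0,0,0.008],[0,0,0.008],[0,0,0.008]], "yaw": [0,0,0,0,0], "claw": [1,1,1,1,1]}}

```text
time_s: 35.65
tcp_pos: [0.619, 0.0663, 0.0538]
eef_rot: [-180.0, 0.0, -102.0]
contact_force: [-0.1, 0.1, 3.0]
gripper_width: 0.0434
gripper_force: 25.0
```

Contact is felt, so I release to about 62 mm, rise and move clear.

Call:
{"api": "step_arm", "payload": {"xyz": [[0,0,0],[0,0,0],[0,0,0],[0,0,0],[0,0,0],[0,0,-0.1],[0,0,-0.3],[0,0,-0.5],[0,0,-0.7],[0,0,-0.9],[0,0,-0.9],[0,0,-0.9],[0,0,-0.9],[0,0,-0.9]], "yaw": [0,0,0,0,0,0,0,0,0,0,0,0,0,0], "claw": [-0.45,-0.45,-0.45,-0.45,-0.45,-0.45,-0.45,-0.45,-0.45,-0.45,-0.45,-0.45,-0.45,-0.45]}}

```text
time_s: 36.82
tcp_pos: [0.6182, 0.0661, 0.2322]
eef_rot: [179.9, -0.1, -102.1]
contact_force: [0.3, -0.9, -2.1]
gripper_width: 0.0635
gripper_force: 0.0
```

```bash
python3 - <<'E'
from h import *
near(.6187,.0655,.04,.06,zmax=.12,save="final")
p,d,K,W=shot("scene","fscene")
near(.598,.2405,.06,.09,zmax=.12,cam="scene")
near(.445,-.092,.035,.06,zmax=.12,cam="scene");near(.506,.460,.035,.04,zmax=.12,cam="scene")
s=status.get_state();print(s['tcp_pos'],s['qd'].round(2))
E
```

```text
top z0.0927 rect [618.8  64.8] [39.1 39.2] 83.8 circ [618.8  65.1] 20.1
all z0.0927 rect [618.2  64. ] [40.7 40.8] 14.7 circ [618.8  63.8] 21.2
top z0.1073 rect [599.9 244.3] [67. 14.] 24.9 circ [599.5 244.9] 33.7
all z0.1073 rect [599.9 244.3] [67.  14.1] 25.2 circ [599.5 244.9] 33.7
top z0.0838 rect [447.6 -88.1] [29.  23.2] 32.2 circ [449.3 -90.3] 15.9
all z0.0838 rect [447.9 -89.8] [32.5 33.2] 27.4 circ [448.  -87.8] 20.0
top z0.0606 rect [505.4 462.4] [46.3 45. ] 45.5 circ [506.2 462. ] 24.1
all z0.0606 rect [505.6 462.6] [47. 45.] 45.5 circ [506.2 462. ] 24.1
[0.61872692 0.06618295 0.23256946] [-0.04 -0.18  0.24  0.1   0.04  0.1 ]
```

View pics/fscene.png

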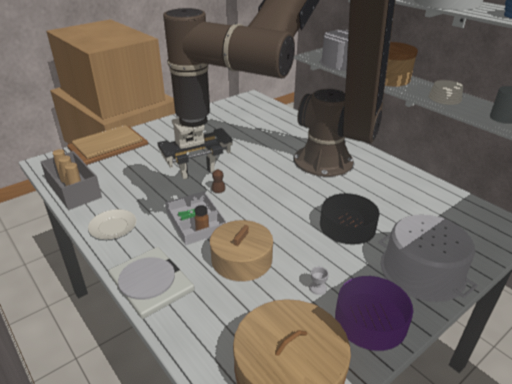

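The scene shows the tall jar upright (202,216) and the clip (187,214) in the tray, the lid seated on the basket (241,248), and the grinder and egg cup in place. The arm is clear, so I hand in.

```bash
python3 -c "
from plant import job
print(job.close_job())"
```

```text
the job is handed in; nothing more can be done
None
```

Both table sets are made up and the job is handed in at about 37 s of robot time: the last pictures showed everything in place, though the hand-in call returned no verdict.

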